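# Load the serving-board dispenser at the bakery counter

### The arm

A 6-joint arm with a two-finger parallel gripper is mounted at the origin on the work surface. World frame = base frame: x ahead of the robot, y to its left, z up, the work surface at z = 0. Lengths are in m, angles in rad, forces in N, time in s.
With the tool pointing down it reaches from about 0.375 to 0.9 m from the base axis. Payload 3.1 kg.
Tool frame: the origin (TCP) lies on the centre line of the jaws, within the pads' length; the fingertips stand 11 mm ahead of it and the grasp point (between the pads) lies 8 mm behind it; x points along the fingers, y is the direction in which the jaws open and shut, and the axes are right-handed (so a half turn about x gives the same grasp; the last joint's range is limited). The gripper opens to 87 mm and grips with 3 to 60 N. Pads are 19 mm wide; open, the fingers measure 117 mm over their backs; the gripper's body (75 mm by 190 mm) begins 51 mm behind the grasp point.
Start: joints at [-1.468, 0.527, 1.433, -0, 1.181, -0.178], TCP at [0.173, -0.6, 0.234] pointing down, gripper open.
Joint ranges: [-3.08, 3.08], [-0.75, 2.2], [0.22, 2.44], [-1.43, 4.57], [0, 2.65], [-2.85, 2.85]. Speed limits (rad/s): [2.79, 2.79, 3.14, 3.14, 3.14, 3.14].

### API

Orientations are given as a unit quaternion [x, y, z, w].
In Python, from rig import robot, camera, camera_info gives the robot as it stands.
- The arm moves only by the shell command python3 -m inch 'ROWS' [FORCE]. ROWS is JSON, a list that holds one entry, the list of rows, each a list of 5 numbers: the shift along the tool's x, y, z in cm, then the turn about the tool's x in rad, then the opening, from 0 (shut) to 1 (fully open). A call has 1 to 8 rows; each row shifts and turns the pose as measured when the row begins, along the tool's axes as they then stand; what a row does not reach is not made up. A row lasts 1/12 s, in which the tool goes at most 41.7 mm and 7.16 degrees, less where a joint would pass 70% of its speed; a pose out of reach is approached as far as the arm can. A call with a gripper value outside its range is refused whole. The fingers move at their own pace and stop on an object; FORCE is the grip in N (left out, the last holds). Time passes only in rows, so rows that do not move let the fingers close. It gives the time, the measured TCP pose, the force and the opening at its end, in the units of the state.
- robot.get_obs(): the state, without advancing time (a new reading comes with each control period).
- camera(name): name is "side" or "top" or "wrist"; returns the picture (400x640x3 uint8, red, green, blue); there is no depth.
- camera_info(name): a dict with "camera_matrix" (3x3 intrinsics, pixels), "rvec" (rotation vector, rad) and "tvec" (3), from world to camera coordinates, as OpenCV has them. Camera axes: x right, y down, z forward; pixel columns grow to the right and rows downward; lengths in m; the calibration is good to about 2 mm. A picture is of the moment at which its call begins: read the wrist's pose just before it. camera_info takes no time and is no camera call; for the wrist camera it gives the pose at the moment of the call.
- robot.hand_in(): hands the job in, once; it reports no verdict.
The state is a dict: "time": time; "q": joint angles; "joint_velocities": joint speeds; "joint_torque": joint torques, N m; "position": TCP position; "tool_rot": TCP orientation; "ft_force": force on the tool from outside, world axes, zero at the start; "moment": the same for the moment, N m; "grip_width": finger opening in m.
Only numpy, scipy, OpenCV 4.12 (cv2) and the standard library are available. Lean on these libraries where they do the work, as an engineer would, in place of code of your own. Each camera call takes 0.05 s, during which the arm holds its last target. There are 200 camera calls.

### The job

Restock the sprung board dispenser with the two oblong serving boards from the sloping display rack: one at a time, lay a board flat into the dispenser and press it down until both end catches snap over it and hold it, let go, and only then do the same with the second board on top of the first. Leave the round paddle board lying on the rack and do not disturb the mug, bowl and jar standing around.

Things in the scene. Friction and masses are not known exactly. Their poses are not given: they have to be found in the camera images.
- board_a: Oblong wooden serving board, 110 x 60 x 16 mm (its own x, y, z), about 75 g. Origin: centre of its underside. x along its length, z out of its top face. Starts on one of three places of the sloping rack, face up along the slope, length running up the slope. Identical to board_b; either may be loaded first and either way round.
- board_b: The other oblong board, identical to board_a; starts on another place of the rack.
- paddle: Bystander, to be left lying: paddle-shaped board of the same wood and thickness (16 mm) with a round head of 68 mm diameter and a 24 mm wide handle pointing down the slope, 110 mm long overall; lies on the remaining place of the rack. Too wide for the dispenser. Origin: centre of its length, on the underside.
- rack: Fixed wooden display rack, 342 mm wide, origin on the table under its middle, x level and pointing uphill. Its surface rises at 30 degrees towards its +x, away from the robot. Three places at y = -100, 0, +100 mm: a board lies on a rib 36 mm wide and 12 mm high (room for fingertips beside and below it) against a low-end stop 8 mm high. Board underside centre: x = 0, 75 mm above the table.
- rail (a point): Middle of a wooden rail, 20 x 20 mm in section, that crosses the whole rack along y above the boards, at rack x = 25 mm, 225 mm above the table. It is in the way of a gripper coming straight down: come in square to the slope, from the robot's side. Its side arms and posts (to 245 mm high) stand at y = +-165 mm, x above 13 mm.
- dispenser: Fixed steel board dispenser, base 210 x 110 x 20 mm; origin on the table under its middle, x along the boards' length. Four corner guides leave a 115 x 65 mm well, straight to 110 mm above the table, flared to 128 mm. The long sides are open between the guides for fingers over 83 mm, down to the base. End blocks 30 x 44 mm, 110 mm high, at x = +-84 mm. No roof: load from straight above.
- well (a point): Centre of the well at the height of the flat undersides of the catches, 85 mm above the table; axes as the dispenser's. When let go, the platform lifts the pile against these undersides: the top board's top face then lies at this height.
- catch (a point): Tip of the catch at the dispenser's +x end (49 mm from the middle; a like one at -x). Both are black, 22 mm wide, sprung into the well along x, with 60 degree ramps on top. A board laid in rests on the ramps, underside about 98 mm above the table. Press its middle down (8 to 20 N, more as the pile grows) until its top face is below 85 mm; 4 to 6 mm farther makes sure they snap over it.
- platform (a joint): Spring-loaded platform in the dispenser: how far it has sunk, in m. 0 = fully up and empty (its top 84 mm above the table), 0.05 = bottom. About 2.6 N at 0 plus 0.12 N per mm. One board held under the catches reads about 0.015, two about 0.031.
- cup: Bystander: white mug, 72 mm wide, 65 mm high, origin at the centre of its underside.
- jar: Bystander: white jar with steel lid, 68 mm wide, 100 mm high, origin at the centre of its underside.
- bowl: Bystander: steel bowl, 110 mm wide, 50 mm high, origin at the centre of its underside.
There are look-alikes about, which are no part of the job. What is shaped like the board_b but pink is not meant. What is shaped like the board_a but blue is not meant.

How it is judged:
By the outcome, as a careful person would: the job done as asked, in the order asked, and still so for the second after the job is handed in, with the robot touching nothing.
It also fails if it takes over 72 s, if anything falls off the work surface, if the arm or the gripper's body presses on something with over 40 N, if the wrist force passes 120 N, or if a joint passes its speed limit or range.

## Working session

There is one attempt and no reset: what is moved stays moved. The work goes in short steps, Python scripts to look and compute and a shell command to move; the robot and the scene stay as the last step left them, time stands still between calls to the robot, and variables do not carry over. Pictures are saved under pics/ and viewed, about 8 in all and at most 12, crops included, and the job is handed in when it is done.

```bash
ls; mkdir -p pics; python3 - <<'E'
from rig import robot,camera,camera_info
import cv2
o=robot.get_obs();print({k:o[k] for k in('time','position','tool_rot','grip_width','ft_force')})
for n in('side','top'):
    cv2.imwrite(f'pics/{n}0.png',camera(n)[:,:,::-1]);i=camera_info(n);print(n,i)
E
```

```text
pics
{'time': 0.0, 'position': array([ 0.17315827, -0.59982981,  0.23257147]), 'tool_rot': array([ 0.70017592,  0.09969376, -0.70012274,  0.09819867]), 'grip_width': 0.08711446430662931, 'ft_force': array([-0.71263897,  0.54867889,  0.83197857])}
side {'camera_matrix': array([[469.32230096,   0.        , 319.23244149],
       [  0.        , 469.32230096, 199.06465394],
       [  0.        ,   0.        ,   1.        ]]), 'rvec': array([ 0.73092548, -2.51699085,  1.18691501]), 'tvec': array([0.42684618, 0.36831085, 1.30943036])}
top {'camera_matrix': array([[500.25491042,   0.        , 314.61601567],
       [  0.        , 500.25491042, 201.90291714],
       [  0.        ,   0.        ,   1.        ]]), 'rvec': array([ 2.12132779, -2.17816749,  0.14623973]), 'tvec': array([-0.09235773,  0.58092829,  1.48138809])}
```

View pics/top0.png

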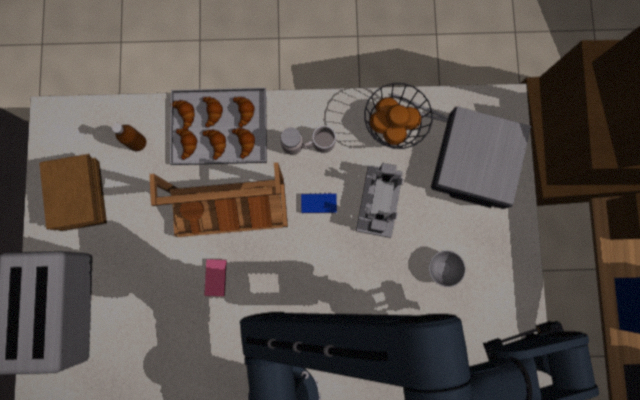

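View pics/side0.png

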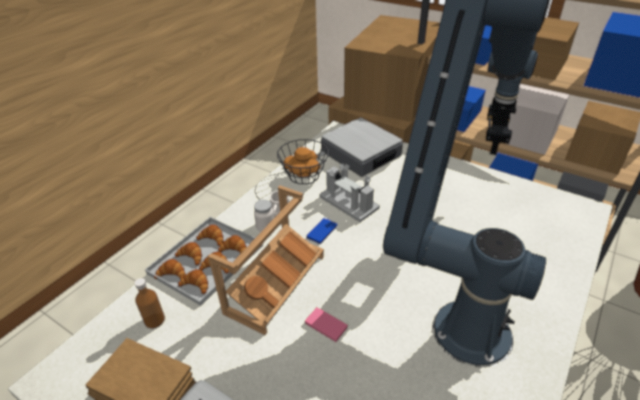

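Top view: the rack is at about (228,205) and the dispenser at about (380,200). Candidates for a board are the three wooden pieces on the rack at (190,215), (228,212) and (258,210), the pink block at (215,277) and the blue block at (318,203). Pink and blue are ruled out by the description. I'll check the rack pieces in a close crop.

```bash
python3 - <<'E'
import cv2,numpy as np
a=cv2.imread('pics/top0.png')
r=cv2.resize(a[160:245,145:295],None,fx=4,fy=4,interpolation=cv2.INTER_CUBIC)
d=cv2.resize(a[160:245,350:410],None,fx=4,fy=4,interpolation=cv2.INTER_CUBIC)[:, :200]
d=cv2.resize(a[160:245,353:403],None,fx=4,fy=4,interpolation=cv2.INTER_CUBIC)
cv2.imwrite('pics/crop1.png',cv2.convertScaleAbs(np.hstack([r,d]),alpha=1.4))
E
```

```text
(no output)
```

View pics/crop1.png

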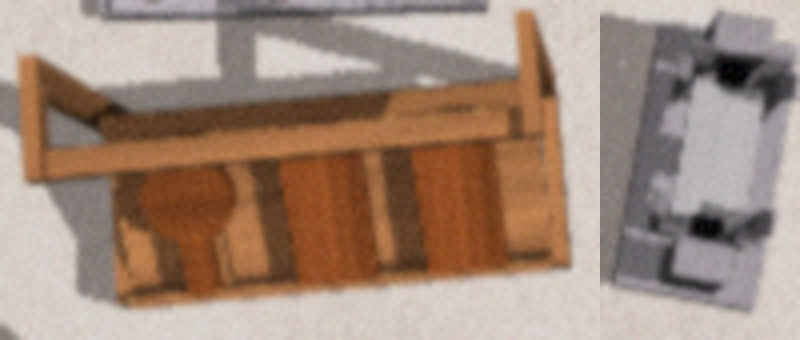

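The crop shows the paddle at left (crop 185,205), which is y=+100. The plain boards are in the middle (330,215) and at right (460,205), so these are the two I want. Next I fit the rack and dispenser poses.

```bash
cat > h.py <<'E'
import numpy as np,cv2
from scipy.optimize import least_squares
from scipy.spatial.transform import Rotation as R
def proj(P,i): return cv2.projectPoints(np.asarray(P,float).reshape(-1,1,3),i['rvec'],i['tvec'],i['camera_matrix'],None)[0][:,0]
def W(p,P):
    c,s=np.cos(p[2]),np.sin(p[2]);P=np.atleast_2d(np.asarray(P,float))
    return np.c_[p[0]+c*P[:,0]-s*P[:,1],p[1]+s*P[:,0]+c*P[:,1],P[:,2]]
def fit(p0,obs): # obs: list of (info,points3d,pixels)
    f=lambda p:np.concatenate([(proj(W(p,P),i)-np.asarray(u)).ravel() for i,P,u in obs])
    r=least_squares(f,p0,loss='soft_l1');return r.x,r.fun.reshape(-1,2)
def slope(u,v,n=0.016): # rack frame point on board: u along slope from centre, v = rack y, n above underside
    return [u*.8660-n*.5,v,.075+u*.5+n*.8660]
def box(cx,cy,hx,hy,z): return [[cx+a*hx,cy+b*hy,z] for a,b in((1,1),(1,-1),(-1,-1),(-1,1))]
E
python3 - <<'E'
from h import *
from rig import camera_info
t=camera_info('top');C=-cv2.Rodrigues(t['rvec'])[0].T@t['tvec'];print('cam',C)
cr=lambda l:[(145+x/4,160+y/4) for x,y in l]; cd=lambda l:[(353+(x-600)/4,160+y/4) for x,y in l]
rk,res=fit([.6,.1,0],[(t,[slope(-.055,.03),slope(-.055,-.03),slope(-.055,-.07),slope(-.055,-.13)],cr([(297,282),(380,276),(425,274),(505,268)]))]);print(rk,res)
dp,res=fit([.6,-.35,0],[(t,[[-.105,.055,.02],[-.105,-.055,.02]],cd([(612,283),(752,310)]))]);print(dp,res)
np.savez('p.npz',rk=rk,dp=dp)
a=cv2.imread('pics/top0.png');S=4
def dr(im,i,P,off,c,S=4):
    q=((proj(P,i)-off+.5)*S-.5);cv2.polylines(im,[np.int32(q*16)],True,c,1,cv2.LINE_AA,4)
r=cv2.resize(a[160:245,145:295],None,fx=4,fy=4,interpolation=2);d=cv2.resize(a[160:245,357:407],None,fx=4,fy=4,interpolation=2)
for v in(0,-.1): dr(r,t,W(rk,[slope(.055,v+.03),slope(.055,v-.03),slope(-.055,v-.03),slope(-.055,v+.03)]),(145,160),(0,255,0))
dr(r,t,W(rk,box(.025,0,.01,.165,.235)),(145,160),(255,255,0))
o=(357,160)
for P,c in((box(0,0,.105,.055,.02),(0,255,0)),(box(.084,0,.015,.022,.11),(0,0,255)),(box(-.084,0,.015,.022,.11),(0,0,255)),(box(0,0,.0575,.0325,.128),(255,255,0))): dr(d,t,W(dp,P),o,c)
cv2.imwrite('pics/ov.png',np.hstack([r,d]))
E
```

```text
cam [ 0.37059963 -0.10665518  1.54654418]
[0.55383101 0.15244641 0.03852207] [[-0.69406202 -0.0102822 ]
 [-1.3015108   0.18227304]
 [ 0.87150559 -0.18900946]
 [ 0.99800866  0.00458746]]
[ 0.57951113 -0.30734973 -0.21742737] [[-0.25257388 -0.04477073]
 [ 0.25195948  0.04222197]]
```

View pics/ov.png

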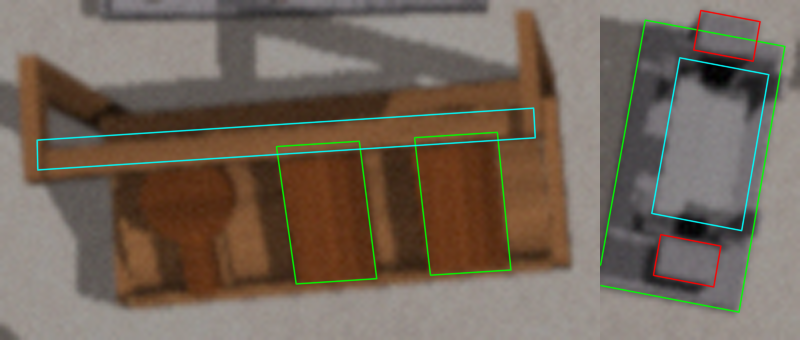

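```bash
cat >> h.py <<'E'
def plan(x,y,z,yaw=None):
    "prints shift (cm, tool axes) and turn to reach the TCP target with tool y along world yaw (mod pi)"
    from rig import robot
    o=robot.get_obs();M=R.from_quat(o['tool_rot']).as_matrix();d=np.array([x,y,z])-o['position']
    a=np.arctan2(M[1,1],M[0,1]);t=0
    if yaw is not None: t=-((yaw-a+np.pi/2)%np.pi-np.pi/2)
    M2=M@R.from_rotvec([t,0,0]).as_matrix()
    print('t%.2f pos'%o['time'],o['position'].round(4),'yaw_y %.3f'%a,'xaxis',M[:,0].round(3),'w %.4f'%o['grip_width'],'F',o['ft_force'].round(1),'q6 %.2f'%o['q'][5])
    print(' shift now',(M.T@d*100).round(2),' turn %.3f'%t,' shift after turn',(M2.T@d*100).round(2))
E
python3 - <<'E'
from h import *
rk=np.load('p.npz')['rk'];g=W(rk,[-.035,-.1,0])[0];print(g)
plan(.48,g[1],.3,rk[2]+np.pi/2)
E
```

```text
[0.52270823 0.05117266 0.        ]
t0.10 pos [ 0.1731 -0.5999  0.2327] yaw_y -1.290 xaxis [-0.     0.002 -1.   ] w 0.0871 F [ 0.   0.1 -0.5] q6 -0.18
 shift now [ -6.61 -54.07 -47.53]  turn 0.242  shift after turn [ -6.61 -63.89 -33.17]
```

```bash

python3 -m inch '[[[-2,0,0,0.121,1],[-2,0,0,0.121,1],[-0.5,-3.5,-1.8,0,1],[-0.5,-3.5,-1.8,0,1],[-0.5,-3.5,-1.8,0,1],[-0.5,-3.5,-1.8,0,1],[-0.5,-3.5,-1.8,0,1],[-0.5,-3.5,-1.8,0,1]]]'
python3 -m inch '[[[0,-3.5,-1.8,0,1],[0,-3.5,-1.8,0,1],[0,-3.5,-1.8,0,1],[0,-3.5,-1.8,0,1],[0,-3.5,-1.8,0,1],[0,-3.5,-1.8,0,1]]]'
python3 - <<'E'
from h import *
rk=np.load('p.npz')['rk'];g=W(rk,[-.035,-.1,0])[0]
plan(.48,g[1],.3,rk[2]+np.pi/2)
E
```

```text
time: 0.77
position: [0.2745, -0.3856, 0.2997]
tool_rot: [-0.706, -0.007, 0.708, -0.002]
ft_force: [1.0, -0.4, 0.9]
grip_width: 0.087
time: 1.27
position: [0.3816, -0.1627, 0.3012]
tool_rot: [-0.707, -0.006, 0.708, -0.001]
ft_force: [0.9, 0.7, 0.7]
grip_width: 0.0871
t1.27 pos [ 0.3816 -0.1627  0.3012] yaw_y -1.562 xaxis [-0.001  0.007 -1.   ] w 0.0871 F [0.9 0.7 0.7] q6 0.88
 shift now [  0.26 -21.29 -10.03]  turn -0.029  shift after turn [  0.26 -20.99 -10.65]
```

```bash

python3 -m inch '[[[0,-3.5,-1.8,-0.03,1],[0,-3.5,-1.8,0,1],[0,-3.5,-1.8,0,1],[0,-3.5,-1.8,0,1],[0,-3.5,-1.8,0,1],[0,-3.2,-1.5,0,1],[0,0,0,0,1],[0,0,0,0,1]]]'
python3 - <<'E'
from h import *
from rig import camera,camera_info
rk=np.load('p.npz')['rk'];g=W(rk,[-.035,-.1,0])[0]
plan(*g[:2],.2,rk[2]+np.pi/2)
i=camera_info('wrist');a=camera('wrist')[:,:,::-1].copy();cv2.imwrite('pics/w1.png',a)
np.savez('w1.npz',**i)
for v in(0,-.1):
    q=proj(W(rk,[slope(.055,v+.03),slope(.055,v-.03),slope(-.055,v-.03),slope(-.055,v+.03)]),i);print(v,q.round(0).tolist());cv2.polylines(a,[np.int32(q)],True,(0,255,0),1)
cv2.imwrite('pics/w1o.png',cv2.resize(a,None,fx=1.25,fy=1.25))
E
```

```text
time: 1.93
position: [0.4821, 0.0677, 0.3014]
tool_rot: [-0.706, -0.022, 0.707, -0.015]
ft_force: [0.1, -0.5, 0.9]
grip_width: 0.0871
t1.93 pos [0.4821 0.0677 0.3014] yaw_y -1.520 xaxis [-0.002  0.01  -1.   ] w 0.0871 F [ 0.1 -0.5  0.9] q6 1.42
 shift now [10.12  1.96 -3.99]  turn 0.013  shift after turn [10.12  1.91 -4.01]
0 [[198.0, 47.0], [264.0, 48.0], [274.0, 144.0], [222.0, 143.0]]
-0.1 [[307.0, 49.0], [373.0, 50.0], [361.0, 145.0], [309.0, 144.0]]
```

View pics/w1o.png

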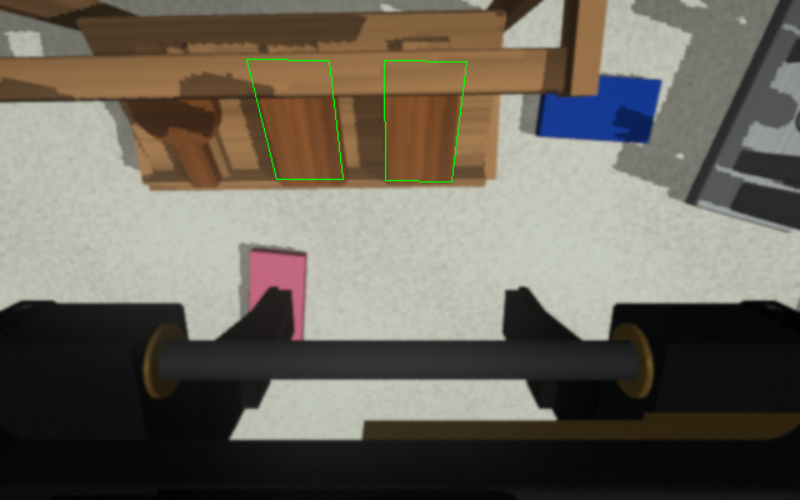

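The overlay matches the boards to within a pixel or so: middle board at (310,140) and right board at (420,140) in the 1.25x view. I'll check the rail's position, since it decides the clearance for a vertical grasp at the board's low end (the moves can't tilt the tool).

```bash
python3 - <<'E'
from h import *
rk=np.load('p.npz')['rk'];i=dict(np.load('w1.npz'))
for n,P in (('front low',[[.015,v,.215] for v in(.1,0,-.1,-.165)]),('front top',[[.015,v,.235] for v in(.1,0,-.1)])): print(n,(proj(W(rk,P),i)*1.25).round(0).tolist())
g=W(rk,[-.035,-.1,0])[0];plan(*g[:2],.2,rk[2]+np.pi/2)
g=W(rk,[-.035,0,0])[0];plan(*g[:2],.2,rk[2]+np.pi/2)
E
```

```text
front low [[54.0, 85.0], [244.0, 87.0], [434.0, 90.0], [558.0, 91.0]]
front top [[22.0, 82.0], [229.0, 85.0], [437.0, 87.0]]
t1.98 pos [0.482  0.0674 0.3014] yaw_y -1.521 xaxis [-0.002  0.011 -1.   ] w 0.0870 F [ 0.6  0.4 -0.7] q6 1.42
 shift now [10.12  1.93 -4.  ]  turn 0.011  shift after turn [10.12  1.89 -4.02]
t1.98 pos [0.482  0.0674 0.3014] yaw_y -1.521 xaxis [-0.002  0.011 -1.   ] w 0.0870 F [ 0.6  0.4 -0.7] q6 1.42
 shift now [10.23 -8.06 -4.11]  turn 0.011  shift after turn [10.23 -8.11 -4.02]
```

The rail and the rack's front edge show about 0.03 rad more yaw than my fit. I'll take one enlarged crop and refit.

```bash
python3 - <<'E'
import cv2
a=cv2.imread('pics/w1.png')[40:160,110:400]
cv2.imwrite('pics/w1c.png',cv2.resize(cv2.convertScaleAbs(a,alpha=1.3),None,fx=2.75,fy=2.75,interpolation=2))
E
```

```text
(no output)
```

View pics/w1c.png

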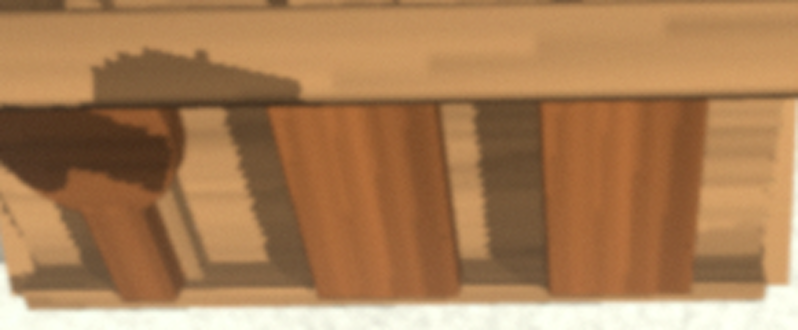

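```bash
python3 - <<'E'
from h import *
from rig import camera_info
i=dict(np.load('w1.npz'));rk=np.load('p.npz')['rk'];t=camera_info('top')
print('wristcam',-cv2.Rodrigues(i['rvec'])[0].T@i['tvec'])
c=lambda x,y:np.array([110+x/2.75,40+y/2.75])
rail=[(c(0,106),c(798,95))]
def rowat(P,u): q=proj(P,i);return np.interp(u,q[:,0],q[:,1])
vs=np.linspace(-.17,.17,60)[::-1]
def f(p,b):
    r=[rowat(W(p,[[.015,v,.215] for v in vs]),c(x,0)[0])-c(0,y)[1] for x,y in((40,105.5),(760,95.5))] if b else []
    for v,ps in((p[3],((318,298),(460,295))),(p[4],((550,298),(692,295)))):
        q=proj(W(p,[slope(-.055,v+.03),slope(-.055,v-.03)]),i);r+=list((q-[c(*k) for k in ps]).ravel())
    return np.array(r)
for b in(0,1):
    s=least_squares(f,[*rk,0,-.1],args=(b,)) if b else least_squares(lambda z:np.r_[f(np.r_[z,s0],0) if 0 else f([z[0],rk[1],z[1],z[2],z[3]],0)],[rk[0],rk[2],0,-.1])
    print(b,s.x.round(4),s.fun.round(1))
p=s.x
# fix y: choose rack y so that mean offset of boards is 0
for k in(3,4): print('board grasp TCP xy',W(p,[-.035,p[k],0])[0])
np.savez('p2.npz',rk=p,dp=np.load('p.npz')['dp'])
print('rk .5 mean',p[2])
plan(*W(p,[-.035,p[4],0])[0,:2],.2,p[2]+np.pi/2)
E
```

```text
wristcam [0.55913208 0.06912434 0.45378319]
0 [ 0.5485  0.0588 -0.0029 -0.0999] [-0.2 -0.1  0.2  0.6 -0.4 -0.6  0.3  0.2]
1 [ 0.5478  0.1675  0.0628 -0.0178 -0.1147] [ 0.3  0.7 -0.2 -0.3  0.2  0.3 -0.4 -1.1  0.4 -0.6]
board grasp TCP xy [0.5140301  0.14756256 0.        ]
board grasp TCP xy [0.52011614 0.05081586 0.        ]
rk .5 mean 0.06282419201271666
t1.98 pos [0.482  0.0674 0.3014] yaw_y -1.521 xaxis [-0.002  0.011 -1.   ] w 0.0870 F [ 0.6  0.4 -0.7] q6 1.42
 shift now [10.12  1.96 -3.74]  turn -0.013  shift after turn [10.12  2.01 -3.71]
```

```bash

python3 -m inch '[[[0,1,-1.9,-0.013,0.92],[0,1,-1.9,0,0.92],[3,0,0,0,0.92],[3,0,0,0,0.92],[3,0,0,0,0.92],[0,0,0,0,0.92]]]'
python3 - <<'E'
from h import *
p=np.load('p2.npz')['rk'];plan(*W(p,[-.035,p[4],0])[0,:2],.059,p[2]+np.pi/2)
E
```

```text
time: 2.48
position: [0.5212, 0.0411, 0.2102]
tool_rot: [0.708, 0.022, -0.706, 0.016]
ft_force: [-0.8, 0.4, -1.2]
grip_width: 0.0804
t2.48 pos [0.5212 0.0411 0.2102] yaw_y -1.517 xaxis [ 0.002  0.008 -1.   ] w 0.0804 F [-0.8  0.4 -1.2] q6 1.37
 shift now [15.13 -0.87  0.1 ]  turn -0.009  shift after turn [15.13 -0.87  0.09]
```

```bash

python3 -m inch '[[[2,-0.85,0,-0.01,0.92],[3,0,0,0,0.92],[3,0,0,0,0.92],[2,0,0,0,0.92],[0,0,0,0,0.92],[0,0,0,0,0.92]]]'
python3 - <<'E'
from h import *
p=np.load('p2.npz')['rk'];plan(*W(p,[-.035,p[4],0])[0,:2],.059,p[2]+np.pi/2)
from rig import camera
cv2.imwrite('pics/w2.png',camera('wrist')[:,:,::-1])
E
```

```text
time: 2.98
position: [0.5237, 0.0413, 0.1132]
tool_rot: [0.71, 0.02, -0.704, 0.017]
ft_force: [0.3, 0.1, 1.0]
grip_width: 0.0803
t2.98 pos [0.5237 0.0413 0.1132] yaw_y -1.519 xaxis [ 0.008  0.005 -1.   ] w 0.0803 F [0.3 0.1 1. ] q6 1.37
 shift now [ 5.42 -0.94  0.36]  turn -0.011  shift after turn [ 5.42 -0.94  0.35]
```

View pics/w2.png

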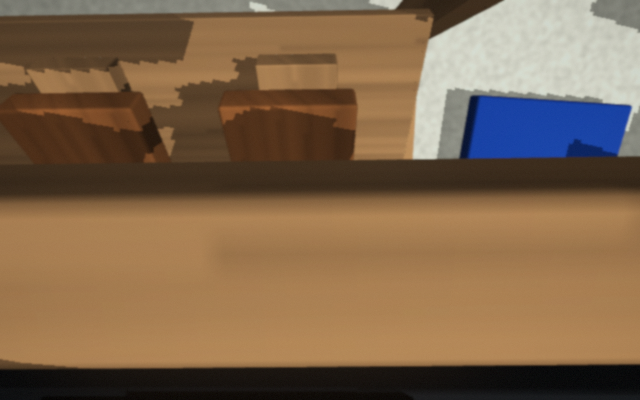

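The board's upper end is centred at column 289, left of the image centre, which agrees with the computed 9 mm y error. I'll correct it before descending.

```bash

python3 -m inch '[[[0,-0.5,0.2,0,0.92],[0,-0.5,0.2,0,0.92],[0,0,0,-0.01,0.92],[0,0,0,0,0.92]]]'
python3 - <<'E'
from h import *
p=np.load('p2.npz')['rk'];plan(*W(p,[-.035,p[4],0])[0,:2],.059,p[2]+np.pi/2)
E
```

```text
time: 3.37
position: [0.5224, 0.0506, 0.1195]
tool_rot: [0.713, 0.023, -0.7, 0.021]
ft_force: [-0.1, 0.3, 0.1]
grip_width: 0.0802
t3.37 pos [0.5224 0.0506 0.1195] yaw_y -1.509 xaxis [ 0.019  0.004 -1.   ] w 0.0802 F [-0.1  0.3  0.1] q6 1.38
 shift now [ 6.05 -0.02  0.34]  turn -0.001  shift after turn [ 6.05 -0.02  0.34]
```

```bash

python3 -m inch '[[[2,0,0.2,0,0.92],[2,0,0.15,0,0.92],[1.5,0,0,0,0.92],[0,0,0,0,0.92]]]'
python3 - <<'E'
from h import *
p=np.load('p2.npz')['rk'];plan(*W(p,[-.035,p[4],0])[0,:2],.059,p[2]+np.pi/2)
E
```

```text
time: 3.7
position: [0.5242, 0.0513, 0.068]
tool_rot: [0.718, 0.023, -0.695, 0.022]
ft_force: [-1.1, 0.8, 1.0]
grip_width: 0.0798
t3.70 pos [0.5242 0.0513 0.068 ] yaw_y -1.506 xaxis [ 0.032  0.002 -0.999] w 0.0798 F [-1.1  0.8  1. ] q6 1.38
 shift now [0.89 0.02 0.44]  turn 0.002  shift after turn [0.89 0.02 0.44]
```

```bash

python3 -m inch '[[[0.5,0,0.4,0,0.92],[0.4,0,0.2,0,0.92],[0,0,0,0,0.92]]]'
python3 -m inch '[[[0,0,0,0,0.6],[0,0,0,0,0.6],[0,0,0,0,0.5],[0,0,0,0,0.5],[0,0,0,0,0.5]]]' 15
python3 - <<'E'
from h import *
p=np.load('p2.npz')['rk'];plan(*W(p,[-.035,p[4],0])[0,:2],.059,p[2]+np.pi/2)
E
```

```text
time: 3.95
position: [0.5191, 0.0512, 0.0598]
tool_rot: [0.719, 0.023, -0.694, 0.023]
ft_force: [0.5, 0.3, 0.2]
grip_width: 0.08
time: 4.37
position: [0.5204, 0.0512, 0.0621]
tool_rot: [0.72, 0.023, -0.693, 0.023]
ft_force: [0.3, 0.2, -0.3]
grip_width: 0.0596
t4.37 pos [0.5204 0.0512 0.0621] yaw_y -1.505 xaxis [ 0.039  0.001 -0.999] w 0.0596 F [ 0.3  0.2 -0.3] q6 1.38
 shift now [0.31 0.03 0.04]  turn 0.003  shift after turn [0.31 0.03 0.04]
```

```bash

python3 -m inch '[[[-1,0,0,0,0.5],[-1.5,0,0,0,0.5],[-2,0,0,0,0.5],[-2,0,0,0,0.5],[-2,0,1,0,0.5],[-2,0,3,0,0.5],[0,0,3,0,0.5],[0,0,3,0,0.5]]]' 25
python3 - <<'E'
from h import *
from rig import camera
plan(.4,-.06,.1,-1.788)
cv2.imwrite('pics/s2.png',camera('side')[150:390,180:430,::-1])
E
```

```text
time: 5.03
position: [0.4229, 0.043, 0.1723]
tool_rot: [0.725, 0.022, -0.688, 0.024]
ft_force: [-0.3, -0.7, -0.6]
grip_width: 0.0595
t5.03 pos [0.4229 0.043  0.1723] yaw_y -1.505 xaxis [ 0.053 -0.001 -0.999] w 0.0595 F [-0.3 -0.7 -0.6] q6 1.33
 shift now [ 7.11 10.1   3.35]  turn 0.283  shift after turn [ 7.11 10.63  0.39]
```

```bash

python3 -m inch '[[[0,2.5,1,0.095,0.5],[0,2.5,1,0.095,0.5],[1,2.5,0,0.095,0.5],[2,2.5,0,0,0.5],[2,0,0,0,0.5],[2,0,0,0,0.5],[1,0,0,0,0.5],[0,0,0,0,0.5]]]'
python3 - <<'E'
from h import *
from rig import camera
plan(.4,-.06,.04,-1.788)
a=camera('side')[150:390,180:430,::-1];b=cv2.imread('pics/s2.png')
cv2.imwrite('pics/s3.png',cv2.resize(np.hstack([b,a]),None,fx=1.6,fy=1.6,interpolation=2))
E
```

```text
time: 5.75
position: [0.388, -0.0602, 0.094]
tool_rot: [0.721, -0.081, -0.684, -0.082]
ft_force: [0.4, -0.0, -0.0]
grip_width: 0.0599
t5.75 pos [ 0.388  -0.0602  0.094 ] yaw_y -1.802 xaxis [ 0.052 -0.005 -0.999] w 0.0599 F [ 0.4 -0.  -0. ] q6 1.31
 shift now [ 5.46 -0.26 -0.87]  turn -0.014  shift after turn [ 5.46 -0.25 -0.88]
```

View pics/s3.png

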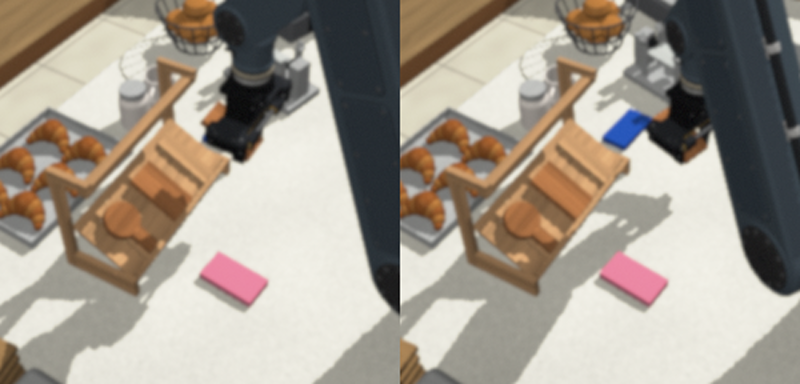

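The board is held (the edge shows under the gripper at 680,150) and the other board and paddle are undisturbed. Now I lay it down on clear table.

```bash

python3 -m inch '[[[2,0,-0.9,0,0.5],[2,0,0,0,0.5],[1,0,0,0,0.5],[0.5,0,0,0,0.5],[0,0,0,0,0.5]]]' 8
python3 - <<'E'
from h import *
plan(.4,-.06,.022,-1.788)
E
```

```text
time: 6.22
position: [0.4049, -0.0637, 0.0429]
tool_rot: [0.725, -0.081, -0.679, -0.08]
ft_force: [0.4, -0.6, 0.7]
grip_width: 0.0603
t6.22 pos [ 0.4049 -0.0637  0.0429] yaw_y -1.799 xaxis [ 0.063 -0.01  -0.998] w 0.0603 F [ 0.4 -0.6  0.7] q6 1.29
 shift now [ 2.05 -0.24  0.69]  turn -0.011  shift after turn [ 2.05 -0.25  0.69]
```

```bash

python3 -m inch '[[[1,0,0,0,0.5],[0.7,0,0,0,0.5],[0.5,0,0,0,0.5],[0,0,0,0,0.5]]]' 4
python3 -m inch '[[[0,0,0,0,0.75],[0,0,0,0,0.9],[0,0,0,0,0.95],[0,0,0,0,0.95]]]'
python3 - <<'E'
from h import *
plan(.4,-.06,.022,-1.788)
E
```

```text
time: 6.55
position: [0.4086, -0.0642, 0.0233]
tool_rot: [0.727, -0.081, -0.677, -0.079]
ft_force: [0.1, 0.4, -0.6]
grip_width: 0.06
time: 6.88
position: [0.4091, -0.0642, 0.0248]
tool_rot: [0.728, -0.082, -0.677, -0.078]
ft_force: [0.1, -0.4, -0.0]
grip_width: 0.0775
t6.88 pos [ 0.4091 -0.0642  0.0248] yaw_y -1.797 xaxis [ 0.071 -0.013 -0.997] w 0.0775 F [ 0.1 -0.4 -0. ] q6 1.27
 shift now [ 0.21 -0.21  1.  ]  turn -0.009  shift after turn [ 0.21 -0.22  1.  ]
```

```bash

python3 -m inch '[[[-2,0,0,0,0.95],[-3,0,0,0,0.95],[-3,0,0,0,0.95],[-3,0,0,0,0.95],[0,0,0,0,0.95]]]'
python3 - <<'E'
from h import *
from rig import camera,camera_info
plan(.44,-.07,.1,-1.788)
i=camera_info('wrist');np.savez('w3.npz',**i);a=camera('wrist')[:,:,::-1];cv2.imwrite('pics/w3.png',a)
E
```

```text
time: 7.3
position: [0.4, -0.0627, 0.1375]
tool_rot: [0.726, -0.081, -0.679, -0.079]
ft_force: [1.0, -0.5, -0.3]
grip_width: 0.0828
t7.30 pos [ 0.4    -0.0627  0.1375] yaw_y -1.798 xaxis [ 0.066 -0.011 -0.998] w 0.0828 F [ 1.  -0.5 -0.3] q6 1.32
 shift now [ 4.02 -0.18 -3.8 ]  turn -0.010  shift after turn [ 4.02 -0.14 -3.8 ]
```

View pics/w3.png

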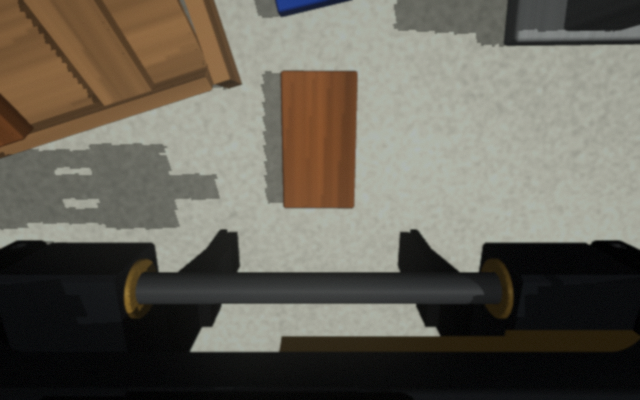

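The board lies flat, with corners at (281,71), (357,71), (354,208) and (283,207).

```bash
cat >> h.py <<'E'
def fitboard(i,px,p0): # corners order: +x+y(far left), far right, near right, near left ; top face z=.016
    b,res=fit(p0,[(i,box(0,0,.055,.03,.016),px)]);print('board',b.round(4),res.round(1).tolist());return b
E
python3 - <<'E'
from h import *
b=fitboard(dict(np.load('w3.npz')),[(281,71),(356.5,71),(354,208),(283,207)],[.45,-.07,-.2])
np.save('b.npy',b);plan(b[0],b[1],.04,b[2]+np.pi/2)
E
```

```text
board [ 0.4454 -0.0744 -0.2295] [[-1.1, -0.6], [1.3, -0.5], [0.1, 0.5], [-0.2, 1.2]]
t7.35 pos [ 0.3994 -0.0625  0.136 ] yaw_y -1.798 xaxis [ 0.064 -0.01  -0.998] w 0.0822 F [-0.9  0.3 -0.8] q6 1.32
 shift now [ 9.89  0.17 -4.11]  turn 0.002  shift after turn [ 9.89  0.16 -4.11]
```

```bash

python3 -m inch '[[[2,0,-2,0,0.95],[2.5,0.1,-2,0,0.95],[3,0,0,0,0.95],[2.5,0,0,0,0.95],[0,0,0,0,0.95]]]'
python3 - <<'E'
from h import *
b=np.load('b.npy');plan(b[0],b[1],.014,b[2]+np.pi/2)
E
```

```text
time: 7.77
position: [0.4474, -0.0745, 0.0351]
tool_rot: [0.728, -0.082, -0.677, -0.079]
ft_force: [-0.7, -0.2, 0.2]
grip_width: 0.083
t7.77 pos [ 0.4474 -0.0745  0.0351] yaw_y -1.799 xaxis [ 0.071 -0.014 -0.997] w 0.0830 F [-0.7 -0.2  0.2] q6 1.33
 shift now [2.09 0.04 0.35]  turn 0.002  shift after turn [2.09 0.04 0.35]
```

```bash

python3 -m inch '[[[1,0,0.3,0,0.95],[0.8,0,0.1,0,0.95],[0.3,0,0,0,0.95],[0,0,0,0,0.6],[0,0,0,0,0.5],[0,0,0,0,0.5],[0,0,0,0,0.5]]]' 30
python3 - <<'E'
from h import *
b=np.load('b.npy');plan(b[0],b[1],.014,b[2]+np.pi/2)
E
```

```text
time: 8.35
position: [0.4428, -0.0734, 0.0136]
tool_rot: [0.726, -0.082, -0.678, -0.079]
ft_force: [0.7, 0.2, -0.4]
grip_width: 0.0636
t8.35 pos [ 0.4428 -0.0734  0.0136] yaw_y -1.798 xaxis [ 0.068 -0.013 -0.998] w 0.0636 F [ 0.7  0.2 -0.4] q6 1.31
 shift now [-0.02  0.04 -0.27]  turn 0.002  shift after turn [-0.02  0.04 -0.27]
```

```bash

python3 -m inch '[[[0,0,0,0,0.5],[0,0,0,0,0.5],[-2,0,0,0,0.5],[-3,0,0,0,0.5],[-4,0,0,0,0.5],[-4,0,0,0,0.5],[-4,0,0,0,0.5],[-2,0,0,0,0.5]]]' 30
python3 - <<'E'
from h import *
d=np.load('p.npz')['dp'];plan(*W(d,[-.06,0,0])[0,:2],.2,d[2]+np.pi/2)
E
```

```text
time: 9.02
position: [0.4263, -0.0696, 0.2063]
tool_rot: [0.721, -0.08, -0.683, -0.081]
ft_force: [0.7, -0.9, -0.4]
grip_width: 0.0598
t9.02 pos [ 0.4263 -0.0696  0.2063] yaw_y -1.799 xaxis [ 0.053 -0.006 -0.999] w 0.0598 F [ 0.7 -0.9 -0.4] q6 1.35
 shift now [  1.27  19.77 -14.25]  turn -0.011  shift after turn [  1.27  19.92 -14.04]
```

```bash

python3 -m inch '[[[0,3,-2.2,-0.01,0.5],[0,3,-2.2,0,0.5],[0,3,-2.2,0,0.5],[0,3,-2.2,0,0.5],[0,3,-2.2,0,0.5],[0,2.5,-1.5,0,0.5],[0,0,0,0,0.5],[0,0,0,0,0.5]]]' 30
python3 - <<'E'
from h import *
from rig import camera,camera_info
d=np.load('p.npz')['dp'];plan(*W(d,[-.06,0,0])[0,:2],.2,d[2]+np.pi/2)
i=camera_info('wrist');np.savez('w4.npz',**i);a=camera('wrist')[:,:,::-1].copy();cv2.imwrite('pics/w4.png',a)
for P,c in((box(0,0,.105,.055,.02),(0,255,0)),(box(.084,0,.015,.022,.11),(0,0,255)),(box(-.084,0,.015,.022,.11),(0,0,255)),(box(0,0,.0575,.0325,.128),(255,255,0))):
    cv2.polylines(a,[np.int32(proj(W(d,P),i))],True,c,1)
cv2.imwrite('pics/w4o.png',cv2.resize(a,None,fx=1.25,fy=1.25))
E
```

```text
time: 9.68
position: [0.5118, -0.2736, 0.2209]
tool_rot: [0.726, -0.077, -0.68, -0.073]
ft_force: [-0.2, -0.4, -0.2]
grip_width: 0.0597
t9.68 pos [ 0.5118 -0.2736  0.2209] yaw_y -1.783 xaxis [ 0.064 -0.012 -0.998] w 0.0597 F [-0.2 -0.4 -0.2] q6 1.07
 shift now [ 2.17  1.85 -1.19]  turn 0.005  shift after turn [ 2.17  1.84 -1.2 ]
```

View pics/w4o.png

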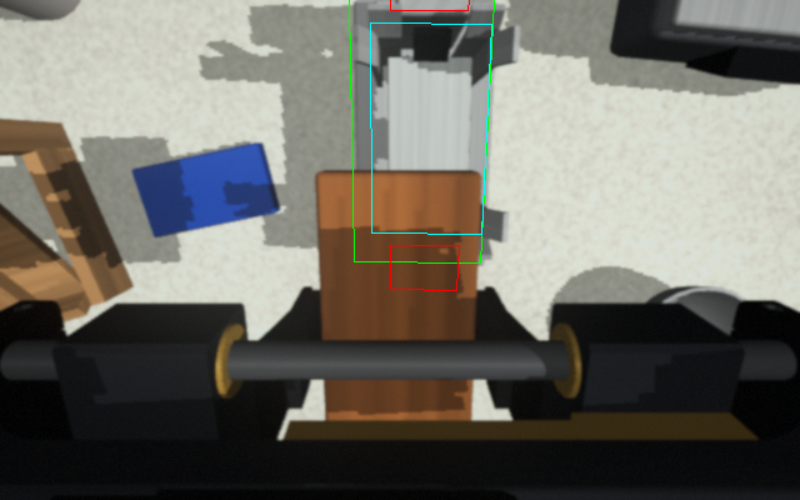

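Overlay agrees sideways: the platform spans 390–470 and the overlay is centred on 432. Lengthwise I'll check with intensity profiles rather than another picture.

```bash
python3 - <<'E'
from h import *
d=np.load('p.npz')['dp'];i=dict(np.load('w4.npz'));a=cv2.cvtColor(cv2.imread('pics/w4.png'),6).astype(int)
print('col 335-352',[ (r,int(a[r,335:352].mean())) for r in range(0,60,1)])
print('rows60-66 across',[(c,int(a[58:66,c].mean())) for c in range(270,420,2)])
for n,P in(('block face top',[.069,0,.11]),('block face z.09',[.069,0,.09]),('block back',[.099,0,.11]),('tip z.085',[.049,0,.085]),('ramp top',[.069,0,.12]),('plat end',[.05,0,.084]),('base L/R r62',[.03,.055,.02]),('baseR',[.03,-.055,.02])): print(n,proj(W(d,P),i)[0].round(1))
E
```

```text
col 335-352 [(0, 171), (1, 171), (2, 172), (3, 172), (4, 172), (5, 172), (6, 172), (7, 169), (8, 160), (9, 142), (10, 123), (11, 103), (12, 80), (13, 59), (14, 49), (15, 46), (16, 46), (17, 46), (18, 46), (19, 45), (20, 42), (21, 35), (22, 30), (23, 29), (24, 28), (25, 29), (26, 28), (27, 27), (28, 26), (29, 26), (30, 26), (31, 26), (32, 26), (33, 26), (34, 26), (35, 27), (36, 26), (37, 26), (38, 27), (39, 27), (40, 27), (41, 27), (42, 27), (43, 27), (44, 27), (45, 27), (46, 27), (47, 31), (48, 51), (49, 88), (50, 117), (51, 128), (52, 130), (53, 132), (54, 139), (55, 153), (56, 169), (57, 186), (58, 195), (59, 196)]
rows60-66 across [(270, 142), (272, 142), (274, 141), (276, 143), (278, 144), (280, 145), (282, 143), (284, 112), (286, 116), (288, 119), (290, 120), (292, 119), (294, 119), (296, 119), (298, 106), (300, 72), (302, 56), (304, 57), (306, 96), (308, 125), (310, 139), (312, 194), (314, 198), (316, 197), (318, 195), (320, 194), (322, 198), (324, 198), (326, 198), (328, 197), (330, 197), (332, 198), (334, 194), (336, 191), (338, 195), (340, 197), (342, 194), (344, 194), (346, 198), (348, 199), (350, 200), (352, 201), (354, 199), (356, 193), (358, 190), (360, 194), (362, 192), (364, 189), (366, 187), (368, 187), (370, 194), (372, 195), (374, 189), (376, 149), (378, 69), (380, 58), (382, 69), (384, 90), (386, 112), (388, 137), (390, 158), (392, 168), (394, 183), (396, 209), (398, 213), (400, 215), (402, 215), (404, 215), (406, 214), (408, 214), (410, 213), (412, 213), (414, 214), (416, 213), (418, 210)]
block face top [343.4   8.5]
block face z.09 [341.5  16.4]
block back [344.3 -38.8]
tip z.085 [340.6  45.5]
ramp top [344.4   4. ]
plat end [340.6  44.4]
base L/R r62 [280.9  78.8]
baseR [391.4  79.4]
```

```bash
python3 - <<'E'
from h import *
z=np.load('p.npz');d=z['dp'].copy();i=dict(np.load('w4.npz'))
d[:2]=W(d,[-.0015,-.0016,0])[0,:2];np.savez('p.npz',rk=z['rk'],dp=d);print(d)
p=[.5118,-.2736,-1.783+np.pi/2];print(p)
for off in(0,.0027):
    print(off,proj(W(p,[[.055+off,.03,.2209+.0024],[.055+off,-.03,.2209+.0024]]),i).round(1).tolist())
plan(*W(d,[-.0027,0,0])[0,:2],.17,d[2]+np.pi/2)
E
```

```text
[ 0.5777013  -0.30858848 -0.21742737]
[0.5118, -0.2736, -0.21220367320510336]
0 [[248.5, 144.2], [382.4, 144.2]]
0.0027 [[248.2, 138.1], [382.7, 138.1]]
t9.73 pos [ 0.512  -0.2737  0.221 ] yaw_y -1.783 xaxis [ 0.064 -0.013 -0.998] w 0.0596 F [ 0.2  0.1 -1.3] q6 1.07
 shift now [ 5.54  2.03 -6.54]  turn 0.005  shift after turn [ 5.54  1.99 -6.55]
```

The held board's far edge confirms the 2.7 mm grip offset. It also shows a sideways bias of about 1.9 mm in the wrist camera, so I drop the y correction and keep the x one.

```bash

python3 - <<'E'
from h import *
z=np.load('p.npz');d=z['dp'].copy();d[:2]=W(d,[0,.0016,0])[0,:2];np.savez('p.npz',rk=z['rk'],dp=d)
E
python3 -m inch '[[[0,0.9,-2.2,0.005,0.5],[0.5,0.9,-2.2,0,0.5],[1,0,-2,0,0.5],[1,0,0,0,0.5],[0,0,0,0,0.5]]]' 30
python3 - <<'E'
from h import *
d=np.load('p.npz')['dp'];plan(*W(d,[-.0027,0,0])[0,:2],.15,d[2]+np.pi/2)
E
```

```text
time: 10.15
position: [0.5683, -0.2968, 0.1974]
tool_rot: [0.722, -0.075, -0.683, -0.076]
ft_force: [-0.6, 0.2, -1.2]
grip_width: 0.0598
t10.15 pos [ 0.5683 -0.2968  0.1974] yaw_y -1.784 xaxis [ 0.055 -0.004 -0.998] w 0.0598 F [-0.6  0.2 -1.2] q6 1.10
 shift now [ 4.77  0.83 -0.64]  turn 0.004  shift after turn [ 4.77  0.82 -0.64]
```

```bash

python3 -m inch '[[[1,0.5,-0.4,0.005,0.5],[1,0.4,-0.3,0,0.5],[1,0,0,0,0.5],[0,0,0,0,0.5]]]' 30
python3 - <<'E'
from h import *
d=np.load('p.npz')['dp'];plan(*W(d,[-.0027,0,0])[0,:2],.112,d[2]+np.pi/2)
E
```

```text
time: 10.48
position: [0.5717, -0.3032, 0.1646]
tool_rot: [0.72, -0.075, -0.685, -0.078]
ft_force: [-0.7, 0.1, -1.8]
grip_width: 0.0596
t10.48 pos [ 0.5717 -0.3032  0.1646] yaw_y -1.787 xaxis [ 0.05  -0.    -0.999] w 0.0596 F [-0.7  0.1 -1.8] q6 1.09
 shift now [ 5.27  0.29 -0.17]  turn 0.002  shift after turn [ 5.27  0.29 -0.17]
```

```bash

python3 -m inch '[[[0,0.3,-0.1,0,0.5],[1,0.1,0,0,0.5],[1,0,0,0,0.5],[0,0,0,0,0.5]]]' 30
python3 - <<'E'
from h import *
d=np.load('p.npz')['dp'];plan(*W(d,[-.0027,0,0])[0,:2],.112,d[2]+np.pi/2)
E
```

```text
time: 10.82
position: [0.5717, -0.3075, 0.1426]
tool_rot: [0.72, -0.075, -0.686, -0.079]
ft_force: [-0.6, -0.6, 0.0]
grip_width: 0.06
t10.82 pos [ 0.5717 -0.3075  0.1426] yaw_y -1.788 xaxis [ 0.049  0.    -0.999] w 0.0600 F [-0.6 -0.6  0. ] q6 1.09
 shift now [ 3.08 -0.15 -0.2 ]  turn 0.001  shift after turn [ 3.08 -0.15 -0.2 ]
```

```bash

python3 -m inch '[[[0,-0.15,-0.2,0,0.5],[0.8,0,-0.05,0,0.5],[0.8,0,0,0,0.5],[0.5,0,0,0,0.5],[0,0,0,0,0.5]]]' 30
python3 - <<'E'
from h import *
d=np.load('p.npz')['dp'];plan(*W(d,[-.0027,0,0])[0,:2],.112,d[2]+np.pi/2)
E
```

```text
time: 11.23
position: [0.5757, -0.3065, 0.1196]
tool_rot: [0.72, -0.075, -0.686, -0.079]
ft_force: [-0.3, 0.5, -0.9]
grip_width: 0.0594
t11.23 pos [ 0.5757 -0.3065  0.1196] yaw_y -1.788 xaxis [ 0.048  0.    -0.999] w 0.0594 F [-0.3  0.5 -0.9] q6 1.09
 shift now [0.76 0.   0.06]  turn 0.001  shift after turn [0.76 0.   0.06]
```

```bash

python3 -m inch '[[[0.6,0,0.05,0,0.5],[0.5,0,0,0,0.5],[0,0,0,0,0.5]]]' 30
python3 - <<'E'
from h import *
d=np.load('p.npz')['dp'];plan(*W(d,[-.0027,0,0])[0,:2],.112,d[2]+np.pi/2)
E
```

```text
time: 11.48
position: [0.5756, -0.3065, 0.1077]
tool_rot: [0.72, -0.075, -0.686, -0.078]
ft_force: [-0.5, -0.4, 1.2]
grip_width: 0.0597
t11.48 pos [ 0.5756 -0.3065  0.1077] yaw_y -1.787 xaxis [ 0.048  0.    -0.999] w 0.0597 F [-0.5 -0.4  1.2] q6 1.09
 shift now [-0.43 -0.   -0.  ]  turn 0.001  shift after turn [-0.43 -0.   -0.  ]
```

```bash

python3 -m inch '[[[0,0,0,0,0.5],[0.6,0,0,0,0.5],[0.6,0,0,0,0.5]]]' 50
python3 -m inch '[[[0.6,0,0,0,0.5],[0.6,0,0,0,0.5]]]' 
python3 -m inch '[[[0.6,0,0,0,0.5],[0.6,0,0,0,0.5],[0,0,0,0,0.5]]]' 
```

```text
time: 11.73
position: [0.5763, -0.3069, 0.0969]
tool_rot: [0.72, -0.075, -0.686, -0.078]
ft_force: [-3.4, 1.0, 4.4]
grip_width: 0.0594
time: 11.9
position: [0.5763, -0.3069, 0.0849]
tool_rot: [0.72, -0.075, -0.686, -0.078]
ft_force: [-3.1, 0.7, 5.6]
grip_width: 0.0597
time: 12.15
position: [0.5763, -0.3068, 0.0713]
tool_rot: [0.719, -0.075, -0.686, -0.078]
ft_force: [-1.9, 0.7, 3.8]
grip_width: 0.0596
```

```bash

python3 -m inch '[[[0,0,0,0,0.75],[0,0,0,0,0.9],[0,0,0,0,0.9],[0,0,0,0,0.9],[-2,0,0,0,0.9],[-3,0,0,0,0.9],[-3,0,0,0,0.9],[-3,0,0,0,0.9]]]' 
python3 -m inch '[[[-1,0,3,0,0.9],[-1,0,3,0,0.9],[-1,0,1,0,0.9],[0,0,0,0,0.9]]]' 
python3 - <<'E'
from h import *
from rig import camera,camera_info
d=np.load('p.npz')['dp'];p=np.load('p2.npz')['rk'];plan(*W(p,[-.035,p[3],0])[0,:2],.28,p[2]+np.pi/2)
i=camera_info('wrist');np.savez('w5.npz',**i);a=camera('wrist')[:,:,::-1].copy()
for z in (.085,.1): print(z,proj(W(d,box(0,0,.055,.03,z)),i).round(0).tolist())
print('tips',proj(W(d,[[.049,0,.085],[-.049,0,.085]]),i).round(0).tolist())
t=camera('top')[150:245,345:415,::-1];s=camera('side')[150:230,310:390,::-1]
f=lambda x,w:cv2.resize(x,(w,400),interpolation=2)
cv2.imwrite('pics/m5.png',np.hstack([a[:,180:500],f(t,295)[:, :240],f(s,240)]))
E
```

```text
time: 12.82
position: [0.5682, -0.3035, 0.1737]
tool_rot: [0.715, -0.072, -0.691, -0.082]
ft_force: [-0.2, -0.3, -0.7]
grip_width: 0.0785
time: 13.15
position: [0.5019, -0.2915, 0.2103]
tool_rot: [0.721, -0.075, -0.685, -0.077]
ft_force: [0.6, 0.2, 0.1]
grip_width: 0.0786
t13.15 pos [ 0.5019 -0.2915  0.2103] yaw_y -1.786 xaxis [ 0.05  -0.002 -0.999] w 0.0786 F [0.6 0.2 0.1] q6 1.03
 shift now [ -6.98 -43.21   7.85]  turn -0.278  shift after turn [ -6.98 -43.71  -4.31]
0.085 [[277.0, 25.0], [356.0, 25.0], [353.0, 169.0], [280.0, 169.0]]
0.1 [[274.0, 19.0], [359.0, 20.0], [354.0, 172.0], [278.0, 172.0]]
tips [[317.0, 33.0], [316.0, 162.0]]
```

View pics/m5.png

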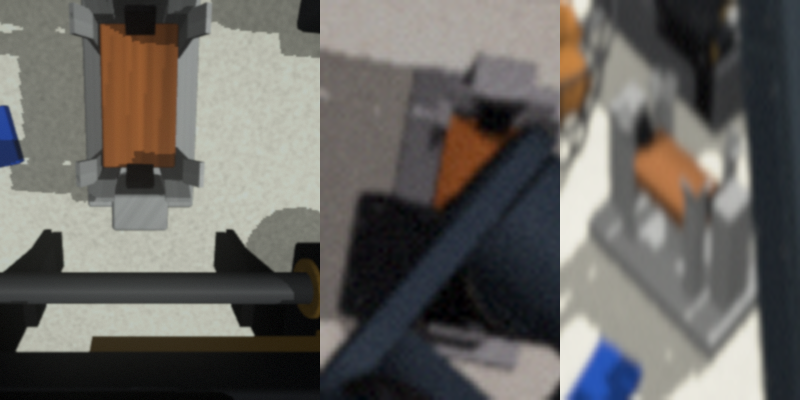

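The board sits at the 85 mm level, and both black catches overlap its ends at (140,32) and (140,165), so it snapped in. Now the middle board, the same way.

```bash

python3 -m inch '[[[-3,0,0,-0.093,0.92],[-3,0,0,-0.093,0.92],[-2,0,0,-0.093,0.92],[0,-4,-0.4,0,0.92],[0,-4,-0.4,0,0.92],[0,-4,-0.4,0,0.92],[0,-4,-0.4,0,0.92],[0,-4,-0.4,0,0.92]]]' 
python3 -m inch '[[[0,-4,-0.4,0,0.92],[0,-4,-0.4,0,0.92],[0,-4,-0.4,0,0.92],[0,-4,-0.4,0,0.92],[0,-3,-0.4,0,0.92],[0,0,0,0,0.92],[0,0,0,0,0.92]]]' 
python3 - <<'E'
from h import *
p=np.load('p2.npz')['rk'];plan(*W(p,[-.035,p[3],0])[0,:2],.2,p[2]+np.pi/2)
E
```

```text
time: 13.97
position: [0.5147, -0.0959, 0.2838]
tool_rot: [0.725, 0.023, -0.688, 0.025]
ft_force: [0.7, 0.1, -0.3]
grip_width: 0.0802
time: 14.55
position: [0.5266, 0.113, 0.2774]
tool_rot: [0.723, 0.029, -0.69, 0.027]
ft_force: [0.3, -1.0, -0.7]
grip_width: 0.0797
t14.55 pos [0.5266 0.113  0.2774] yaw_y -1.492 xaxis [ 0.047  0.004 -0.999] w 0.0797 F [ 0.3 -1.  -0.7] q6 1.49
 shift now [ 7.68 -3.54  1.34]  turn 0.016  shift after turn [ 7.68 -3.52  1.4 ]
```

```bash

python3 -m inch '[[[0,-1.8,0.7,0.016,0.92],[0,-1.7,0.6,0,0.92],[1,0,0.4,0,0.92],[1,0,0,0,0.92],[0,0,0,0,0.92],[0,0,0,0,0.92]]]' 
python3 - <<'E'
from h import *
p=np.load('p2.npz')['rk'];plan(*W(p,[-.035,p[3],0])[0,:2],.12,p[2]+np.pi/2)
E
```

```text
time: 15.05
position: [0.512, 0.1457, 0.252]
tool_rot: [0.722, 0.022, -0.691, 0.021]
ft_force: [-0.2, 0.2, -0.4]
grip_width: 0.0798
t15.05 pos [0.512  0.1457 0.252 ] yaw_y -1.511 xaxis [ 0.045  0.003 -0.999] w 0.0798 F [-0.2  0.2 -0.4] q6 1.58
 shift now [13.2  -0.18  0.38]  turn -0.003  shift after turn [13.2  -0.18  0.38]
```

```bash

python3 -m inch '[[[2.5,-0.1,0.1,0,0.92],[3,-0.1,0.12,0,0.92],[3,0,0.12,0,0.92],[2.5,0,0.1,0,0.92],[1,0,0,0,0.92],[0,0,0,0,0.92]]]' 
python3 - <<'E'
from h import *
p=np.load('p2.npz')['rk'];plan(*W(p,[-.035,p[3],0])[0,:2],.06,p[2]+np.pi/2)
E
```

```text
time: 15.55
position: [0.5227, 0.143, 0.1309]
tool_rot: [0.727, 0.019, -0.686, 0.018]
ft_force: [-0.2, 0.8, -1.2]
grip_width: 0.08
t15.55 pos [0.5227 0.143  0.1309] yaw_y -1.518 xaxis [ 0.058  0.002 -0.998] w 0.0800 F [-0.2  0.8 -1.2] q6 1.58
 shift now [ 7.03 -0.51  1.25]  turn -0.010  shift after turn [ 7.03 -0.52  1.25]
```

```bash

python3 -m inch '[[[0,-0.3,0.6,-0.01,0.92],[0,-0.25,0.5,0,0.92],[0,0,0,0,0.92],[1.5,0,0.2,0,0.92],[1.5,0,0.2,0,0.92],[0,0,0,0,0.92]]]' 
python3 - <<'E'
from h import *
p=np.load('p2.npz')['rk'];plan(*W(p,[-.035,p[3],0])[0,:2],.06,p[2]+np.pi/2)
E
```

```text
time: 16.05
position: [0.5133, 0.147, 0.1049]
tool_rot: [0.731, 0.022, -0.682, 0.022]
ft_force: [0.0, -0.6, 0.1]
grip_width: 0.0799
t16.05 pos [0.5133 0.147  0.1049] yaw_y -1.509 xaxis [ 0.07   0.003 -0.998] w 0.0799 F [ 0.  -0.6  0.1] q6 1.58
 shift now [ 4.49 -0.06  0.24]  turn -0.001  shift after turn [ 4.49 -0.06  0.24]
```

```bash

python3 -m inch '[[[1.5,0,0.2,0,0.92],[1.5,0,0.2,0,0.92],[1,0,0.1,0,0.92],[0,0,0,0,0.92]]]' 
python3 - <<'E'
from h import *
p=np.load('p2.npz')['rk'];plan(*W(p,[-.035,p[3],0])[0,:2],.06,p[2]+np.pi/2)
E
```

```text
time: 16.38
position: [0.5154, 0.1476, 0.0692]
tool_rot: [0.735, 0.023, -0.677, 0.022]
ft_force: [0.1, -0.7, -0.2]
grip_width: 0.08
t16.38 pos [0.5154 0.1476 0.0692] yaw_y -1.508 xaxis [ 0.082  0.004 -0.997] w 0.0800 F [ 0.1 -0.7 -0.2] q6 1.58
 shift now [ 0.91 -0.    0.21]  turn -0.000  shift after turn [ 0.91 -0.    0.21]
```

```bash

python3 -m inch '[[[0.5,0,0.2,0,0.92],[0.5,0,0.1,0,0.92],[0,0,0,0,0.6],[0,0,0,0,0.5],[0,0,0,0,0.5],[0,0,0,0,0.5],[0,0,0,0,0.5]]]' 15
python3 - <<'E'
from h import *
p=np.load('p2.npz')['rk'];plan(*W(p,[-.035,p[3],0])[0,:2],.06,p[2]+np.pi/2)
E
```

```text
time: 16.97
position: [0.5158, 0.1479, 0.0618]
tool_rot: [0.737, 0.023, -0.675, 0.022]
ft_force: [-0.5, -0.5, -0.3]
grip_width: 0.0597
t16.97 pos [0.5158 0.1479 0.0618] yaw_y -1.508 xaxis [ 0.089  0.004 -0.996] w 0.0597 F [-0.5 -0.5 -0.3] q6 1.58
 shift now [0.17 0.02 0.19]  turn 0.000  shift after turn [0.17 0.02 0.19]
```

```bash

python3 -m inch '[[[-1,0,0,0,0.5],[-1.5,0,0,0,0.5],[-2,0,0,0,0.5],[-2,0,0,0,0.5],[-2,0,1,0,0.5],[-2,0,3,0,0.5],[0,0,3,0,0.5],[0,0,2,0,0.5]]]' 25
python3 -m inch '[[[0,3.5,0,0.095,0.5],[0,3.5,0,0.095,0.5],[0,3.5,0,0.095,0.5],[0,3.5,0,0,0.5],[0,3.5,0,0,0.5],[0,0,0,0,0.5]]]'
python3 - <<'E'
from h import *
plan(.4,-.06,.043,-1.788)
E
```

```text
time: 17.63
position: [0.4204, 0.1415, 0.1675]
tool_rot: [0.741, 0.022, -0.671, 0.021]
ft_force: [-0.0, -0.3, -1.0]
grip_width: 0.0599
time: 18.13
position: [0.3955, -0.0348, 0.1701]
tool_rot: [0.739, -0.074, -0.665, -0.084]
ft_force: [-0.2, 0.3, -1.1]
grip_width: 0.0595
t18.13 pos [ 0.3955 -0.0348  0.1701] yaw_y -1.794 xaxis [ 0.106  0.003 -0.994] w 0.0595 F [-0.2  0.3 -1.1] q6 1.33
 shift now [12.68  2.7   0.3 ]  turn -0.006  shift after turn [12.68  2.7   0.32]
```

```bash

python3 -m inch '[[[2,1.4,0,0,0.5],[3,1.2,0,0,0.5],[3,0,0,0,0.5],[2,0,0,0,0.5],[1,0,0,0,0.5],[0,0,0,0,0.5]]]' 12
python3 - <<'E'
from h import *
plan(.4,-.06,.023,-1.788)
E
```

```text
time: 18.63
position: [0.4072, -0.0664, 0.0617]
tool_rot: [0.744, -0.08, -0.658, -0.086]
ft_force: [0.4, 0.3, -2.0]
grip_width: 0.0601
t18.63 pos [ 0.4072 -0.0664  0.0617] yaw_y -1.804 xaxis [ 0.122 -0.005 -0.993] w 0.0601 F [ 0.4  0.3 -2. ] q6 1.14
 shift now [ 3.75 -0.36  1.31]  turn -0.016  shift after turn [ 3.75 -0.39  1.3 ]
```

```bash

python3 -m inch '[[[1,0,0,-0.015,0.5],[1,0,0,0,0.5],[1,0,0,0,0.5],[0.6,0,0,0,0.5],[0,0,0,0,0.5]]]' 4
python3 -m inch '[[[0,0,0,0,0.75],[0,0,0,0,0.9],[0,0,0,0,0.95],[0,0,0,0,0.95]]]'
python3 -m inch '[[[-2,0,0,0,0.95],[-3,0,0,0,0.95],[-3,0,0,0,0.95],[-3,0,0,0,0.95],[0,0,0,0,0.95]]]'
python3 - <<'E'
from h import *
from rig import camera,camera_info
plan(.44,-.07,.1,-1.788)
i=camera_info('wrist');np.savez('w6.npz',**i);a=camera('wrist')[:,:,::-1];cv2.imwrite('pics/w6.png',a)
hsv=cv2.cvtColor(a,cv2.COLOR_BGR2HSV);m=((hsv[...,0]<18)&(hsv[...,1]>110)&(hsv[...,2]>50)).astype('uint8');m[235:]=0
for c in cv2.findContours(m,0,2)[0]:
    if cv2.contourArea(c)>1500:
        r=cv2.minAreaRect(c);print(cv2.contourArea(c),r,cv2.boxPoints(r).round(1).tolist(),cv2.approxPolyDP(c,6,True)[:,0].tolist())
b=[.445,-.075,-.22];print(proj(W(b,box(0,0,.055,.03,.016)),i).round(0).tolist())
E
```

```text
time: 19.05
position: [0.4148, -0.065, 0.0283]
tool_rot: [0.747, -0.073, -0.656, -0.079]
ft_force: [0.2, 0.4, -0.7]
grip_width: 0.0599
time: 19.38
position: [0.4166, -0.0644, 0.0315]
tool_rot: [0.749, -0.073, -0.654, -0.078]
ft_force: [-0.2, -0.9, -0.4]
grip_width: 0.0769
time: 19.8
position: [0.4007, -0.0639, 0.1446]
tool_rot: [0.747, -0.074, -0.656, -0.078]
ft_force: [0.9, -0.9, -0.1]
grip_width: 0.0824
t19.80 pos [ 0.4007 -0.0639  0.1446] yaw_y -1.785 xaxis [ 0.129 -0.008 -0.992] w 0.0824 F [ 0.9 -0.9 -0.1] q6 1.22
 shift now [ 4.94 -0.15 -3.37]  turn 0.003  shift after turn [ 4.94 -0.16 -3.37]
8851.0 ((318.5, 146.5), (129.0, 71.0), 90.0) [[283.0, 82.0], [354.0, 82.0], [354.0, 211.0], [283.0, 211.0]] [[284, 82], [286, 211], [351, 211], [354, 83]]
29674.0 ((122.49998474121094, 82.49998474121094), (244.99996948242188, 164.99996948242188), 0.0) [[0.0, 165.0], [0.0, 0.0], [245.0, 0.0], [245.0, 165.0]] [[0, 0], [0, 165], [245, 93], [217, 0], [193, 0], [206, 47], [184, 0]]
[[285.0, 85.0], [359.0, 85.0], [356.0, 217.0], [286.0, 216.0]]
```

```bash

python3 - <<'E'
from h import *
b=fitboard(dict(np.load('w6.npz')),[(283.5,81.5),(354.5,81.5),(352,211.5),(285.5,211.5)],[.45,-.07,-.2])
np.save('b.npy',b);plan(b[0],b[1],.04,b[2]+np.pi/2)
E
```

```text
board [ 0.4486 -0.0736 -0.2149] [[-1.4, -0.9], [1.4, -1.0], [1.5, 1.7], [-1.5, 1.3]]
t19.85 pos [ 0.4004 -0.0638  0.1432] yaw_y -1.785 xaxis [ 0.127 -0.007 -0.992] w 0.0822 F [ 0.4 -0.8 -0.4] q6 1.22
 shift now [10.86  0.14 -3.59]  turn 0.001  shift after turn [10.86  0.14 -3.59]
```

```bash

python3 -m inch '[[[2,0.1,-2,0,0.95],[2.5,0,-1.5,0,0.95],[3,0,0,0,0.95],[2.5,0,0,0,0.95],[0,0,0,0,0.95]]]'
python3 - <<'E'
from h import *
b=np.load('b.npy');plan(b[0],b[1],.014,b[2]+np.pi/2)
E
```

```text
time: 20.27
position: [0.4502, -0.0743, 0.0457]
tool_rot: [0.75, -0.075, -0.653, -0.077]
ft_force: [-1.1, 0.3, -0.7]
grip_width: 0.0827
t20.27 pos [ 0.4502 -0.0743  0.0457] yaw_y -1.786 xaxis [ 0.136 -0.012 -0.991] w 0.0827 F [-1.1  0.3 -0.7] q6 1.18
 shift now [3.12 0.02 0.6 ]  turn -0.000  shift after turn [3.12 0.02 0.6 ]
```

```bash

python3 -m inch '[[[1,0,0.3,0,0.95],[1,0,0.2,0,0.95],[0.8,0,0,0,0.95],[0.3,0,0,0,0.95],[0,0,0,0,0.95]]]'
python3 - <<'E'
from h import *
b=np.load('b.npy');plan(b[0],b[1],.015,b[2]+np.pi/2)
E
```

```text
time: 20.68
position: [0.447, -0.0725, 0.0129]
tool_rot: [0.748, -0.075, -0.655, -0.077]
ft_force: [-0.6, -0.2, 5.2]
grip_width: 0.0827
t20.68 pos [ 0.447  -0.0725  0.0129] yaw_y -1.786 xaxis [ 0.131 -0.011 -0.991] w 0.0827 F [-0.6 -0.2  5.2] q6 1.10
 shift now [-0.18  0.07 -0.2 ]  turn 0.000  shift after turn [-0.18  0.07 -0.2 ]
```

```bash

python3 -m inch '[[[-0.15,0,0,0,0.6],[0,0,0,0,0.5],[0,0,0,0,0.5],[0,0,0,0,0.5],[0,0,0,0,0.5],[0,0,0,0,0.5]]]' 30
python3 - <<'E'
from h import *
b=np.load('b.npy');plan(b[0],b[1],.015,b[2]+np.pi/2)
E
python3 -m inch '[[[-2,0,0,0,0.5],[-3,0,0,0,0.5],[-4,0,0,0,0.5],[-4,0,0,0,0.5],[-4,0,0,0,0.5],[-3,0,0,0,0.5],[0,0,0,0,0.5]]]'
python3 - <<'E'
from h import *
d=np.load('p.npz')['dp'];plan(*W(d,[-.06,0,0])[0,:2],.2,d[2]+np.pi/2)
E
```

```text
time: 21.18
position: [0.447, -0.0725, 0.0167]
tool_rot: [0.749, -0.075, -0.654, -0.077]
ft_force: [0.1, -0.6, -0.4]
grip_width: 0.0595
t21.18 pos [ 0.447  -0.0725  0.0167] yaw_y -1.786 xaxis [ 0.134 -0.011 -0.991] w 0.0595 F [ 0.1 -0.6 -0.4] q6 1.10
 shift now [ 0.2   0.08 -0.15]  turn 0.000  shift after turn [ 0.2   0.08 -0.15]
time: 21.77
position: [0.4182, -0.0704, 0.2198]
tool_rot: [0.745, -0.075, -0.658, -0.078]
ft_force: [0.4, -0.3, -0.2]
grip_width: 0.0595
t21.77 pos [ 0.4182 -0.0704  0.2198] yaw_y -1.787 xaxis [ 0.123 -0.009 -0.992] w 0.0595 F [ 0.4 -0.3 -0.2] q6 1.28
 shift now [  3.41  19.71 -14.39]  turn 0.001  shift after turn [  3.41  19.69 -14.41]
```

```bash

python3 -m inch '[[[0,3.2,-2.2,0,0.5],[0,3.2,-2.2,0,0.5],[0,3.2,-2.2,0,0.5],[0,3.2,-2.2,0,0.5],[0,3.2,-2.2,0,0.5],[0,3.2,-2.2,0,0.5],[0,0,0,0,0.5],[0,0,0,0,0.5]]]' 30
python3 - <<'E'
from h import *
d=np.load('p.npz')['dp'];plan(*W(d,[-.0018,0,0])[0,:2],.17,d[2]+np.pi/2)
E
```

```text
time: 22.43
position: [0.5033, -0.2915, 0.2268]
tool_rot: [0.743, -0.072, -0.66, -0.078]
ft_force: [-0.6, 0.6, -1.2]
grip_width: 0.0597
t22.43 pos [ 0.5033 -0.2915  0.2268] yaw_y -1.783 xaxis [ 0.117 -0.004 -0.993] w 0.0597 F [-0.6  0.6 -1.2] q6 0.98
 shift now [ 6.5   0.06 -6.75]  turn 0.005  shift after turn [ 6.5   0.03 -6.75]
```

```bash

python3 -m inch '[[[0,0,-3,0,0.5],[1,0,-3,0,0.5],[1.5,0,-0.5,0,0.5],[1.5,0,0,0,0.5],[0,0,0,0,0.5],[0,0,0,0,0.5]]]' 30
python3 - <<'E'
from h import *
d=np.load('p.npz')['dp'];plan(*W(d,[-.0018,0,0])[0,:2],.145,d[2]+np.pi/2)
E
```

```text
time: 22.93
position: [0.5673, -0.2992, 0.1843]
tool_rot: [0.738, -0.069, -0.666, -0.082]
ft_force: [0.8, 0.2, -1.8]
grip_width: 0.0596
t22.93 pos [ 0.5673 -0.2992  0.1843] yaw_y -1.783 xaxis [ 0.104  0.007 -0.995] w 0.0596 F [ 0.8  0.2 -1.8] q6 1.05
 shift now [ 3.99  0.65 -0.64]  turn 0.005  shift after turn [ 3.99  0.65 -0.64]
```

```bash

python3 -m inch '[[[0.5,0.4,-0.4,0,0.5],[1,0.3,-0.3,0,0.5],[0.5,0,0,0,0.5],[0,0,0,0,0.5]]]' 30
python3 - <<'E'
from h import *
d=np.load('p.npz')['dp'];plan(*W(d,[-.0018,0,0])[0,:2],.13,d[2]+np.pi/2)
E
```

```text
time: 23.27
position: [0.5731, -0.3058, 0.1633]
tool_rot: [0.737, -0.068, -0.667, -0.082]
ft_force: [-0.2, 0.7, -0.1]
grip_width: 0.0596
t23.27 pos [ 0.5731 -0.3058  0.1633] yaw_y -1.782 xaxis [ 0.101  0.009 -0.995] w 0.0596 F [-0.2  0.7 -0.1] q6 1.04
 shift now [ 3.35  0.11 -0.01]  turn 0.006  shift after turn [ 3.35  0.11 -0.01]
```

```bash

python3 -m inch '[[[0.8,0.1,0,0.005,0.5],[0.8,0,0,0,0.5],[0.8,0,0,0,0.5],[0,0,0,0,0.5]]]' 30
python3 - <<'E'
from h import *
d=np.load('p.npz')['dp'];plan(*W(d,[-.0018,0,0])[0,:2],.115,d[2]+np.pi/2)
E
```

```text
time: 23.6
position: [0.5753, -0.3073, 0.1379]
tool_rot: [0.738, -0.071, -0.666, -0.084]
ft_force: [-0.4, 0.4, -1.2]
grip_width: 0.0595
t23.60 pos [ 0.5753 -0.3073  0.1379] yaw_y -1.789 xaxis [ 0.102  0.008 -0.995] w 0.0595 F [-0.4  0.4 -1.2] q6 1.04
 shift now [ 2.29 -0.02  0.14]  turn -0.001  shift after turn [ 2.29 -0.02  0.14]
```

```bash

python3 -m inch '[[[0.7,0,0.07,0,0.5],[0.7,0,0.07,0,0.5],[0.6,0,0.05,0,0.5],[0,0,0,0,0.5]]]' 30
python3 - <<'E'
from h import *
d=np.load('p.npz')['dp'];plan(*W(d,[-.0018,0,0])[0,:2],.115,d[2]+np.pi/2)
E
```

```text
time: 23.93
position: [0.5752, -0.3066, 0.1155]
tool_rot: [0.737, -0.07, -0.667, -0.084]
ft_force: [-0.5, -0.0, 0.1]
grip_width: 0.0595
t23.93 pos [ 0.5752 -0.3066  0.1155] yaw_y -1.789 xaxis [ 0.101  0.008 -0.995] w 0.0595 F [-0.5 -0.   0.1] q6 1.04
 shift now [ 0.06 -0.02 -0.1 ]  turn -0.000  shift after turn [ 0.06 -0.02 -0.1 ]
```

```bash

python3 -m inch '[[[0,0,0,0,0.5],[0.6,0,0.05,0,0.5],[0.6,0,0.05,0,0.5]]]' 58
python3 -m inch '[[[0.6,0,0.05,0,0.5],[0.6,0,0.05,0,0.5]]]' 
python3 -m inch '[[[0.6,0,0.05,0,0.5],[0.5,0,0,0,0.5],[0,0,0,0,0.5]]]' 
```

```text
time: 24.18
position: [0.5772, -0.3074, 0.1051]
tool_rot: [0.739, -0.071, -0.665, -0.083]
ft_force: [-0.2, -0.6, 1.7]
grip_width: 0.0597
time: 24.35
position: [0.5773, -0.3076, 0.0941]
tool_rot: [0.739, -0.072, -0.665, -0.083]
ft_force: [-4.4, 0.9, 7.4]
grip_width: 0.0595
time: 24.6
position: [0.5773, -0.3076, 0.0836]
tool_rot: [0.739, -0.072, -0.665, -0.082]
ft_force: [-0.6, 0.2, 3.7]
grip_width: 0.0591
```

```bash

python3 -m inch '[[[0.3,0,0,0,0.5],[0.3,0,0,0,0.5],[0,0,0,0,0.5]]]'
```

```text
time: 24.85
position: [0.5773, -0.3075, 0.0789]
tool_rot: [0.739, -0.072, -0.665, -0.082]
ft_force: [-1.2, 0.3, 4.6]
grip_width: 0.0594
```

```bash

python3 -m inch '[[[0.2,0,0,0,0.5],[0,0,0,0,0.75],[0,0,0,0,0.9],[0,0,0,0,0.9],[0,0,0,0,0.9]]]'
python3 -m inch '[[[-2,0,0,0,0.9],[-3,0,0,0,0.9],[-3,0,0,0,0.9],[-3,0,0,0,0.9],[-1,0,3,0,0.9],[-1,0,3,0,0.9],[-1,0,2,0,0.9],[0,0,0,0,0.9]]]' 
python3 - <<'E'
from h import *
from rig import camera,camera_info
d=np.load('p.npz')['dp'];plan(.45,-.28,.25)
i=camera_info('wrist');a=camera('wrist')[:,:,::-1].copy()
for z in (.085,.1): print(z,proj(W(d,box(0,0,.055,.03,z)),i).round(0).tolist())
print('tips',proj(W(d,[[.049,0,.085],[-.049,0,.085]]),i).round(0).tolist())
t=camera('top')[150:245,345:415,::-1];s=camera('side')[150:340,200:390,::-1]
f=lambda x,w:cv2.resize(x,(w,400),interpolation=2)
cv2.imwrite('pics/m7.png',np.hstack([a[:,180:500],f(t,295)[:, :80],f(s,400)]))
E
```

```text
time: 25.27
position: [0.5777, -0.3074, 0.0771]
tool_rot: [0.739, -0.072, -0.665, -0.082]
ft_force: [0.5, 0.5, -0.6]
grip_width: 0.0758
time: 25.93
position: [0.4836, -0.29, 0.2101]
tool_rot: [0.738, -0.071, -0.666, -0.081]
ft_force: [-0.7, 0.8, 0.5]
grip_width: 0.0782
t25.93 pos [ 0.4836 -0.29    0.2101] yaw_y -1.785 xaxis [ 0.104  0.004 -0.995] w 0.0782 F [-0.7  0.8  0.5] q6 0.96
 shift now [-4.31 -0.37  3.08]  turn 0.000  shift after turn [-4.31 -0.37  3.08]
0.085 [[277.0, 11.0], [356.0, 10.0], [352.0, 155.0], [280.0, 154.0]]
0.1 [[275.0, 4.0], [357.0, 3.0], [354.0, 156.0], [277.0, 156.0]]
tips [[316.0, 19.0], [316.0, 147.0]]
```

View pics/m7.png

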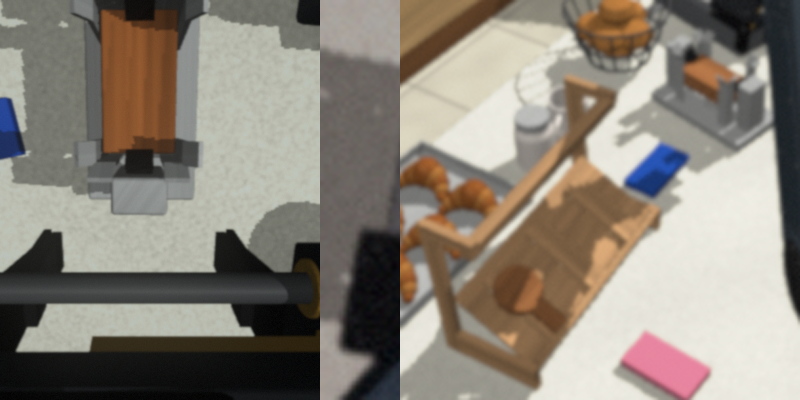

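The top board is at catch height: its corners match the 85 mm prediction, and the catches lie over both ends at (140,15) and (140,152). The paddle is still on the rack and the arm is clear.

```bash
python3 -c "
from rig import robot
print(robot.get_obs()['ft_force'].round(1)); print(robot.hand_in())"
```

```text
[-0.4 -0.4  0.2]
the job is handed in; nothing more can be done
None
```

Both oblong boards are in the dispenser, one on top of the other, and the job was handed in at about 26 s of the 72 s allowed.

- **Method:** The moves couldn't tilt the tool, so I gripped each board from straight above near its low end, clear of the rail. I laid it flat on clear table, gripped it again at its middle, lowered it into the well and pressed it down until the catches snapped. I let go of the first board and checked it before fetching the second.
- **Last checks:** In the final pictures the top board sits at the 85 mm catch height, with both black catches over its ends. The paddle is still on the rack, and the jar and the blue and pink blocks are where they were. The gripper is open and touching nothing.
- **Not checked:** I couldn't read the platform depth, so how far the pile sits down is judged from the pictures and the press force (about 4–7 N at the wrist). That is below the 8–20 N you gave, but the catches still look closed over the board. The mug and bowl were not checked close up afterwards. The arm did not work near them.
- **Disagreements:** The wrist camera read about 2 mm off sideways, which I allowed for. The tool also drifted out of vertical by up to about 8° (about 6° at the end), without any visible effect on the placing.

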